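Work the wedge out from under the scanner lid

ROBOT

A 6-joint arm with a two-finger parallel gripper is mounted at the origin on a cart in front of the work surface, level with it; the furniture and walls round the work are solid. World frame = base frame: x ahead of the robot, y to its left, z up, the work surface at z = 0. Lengths are in mm, angles in rad, forces in N, time in s.
With the tool pointing down it reaches from about 325 to 900 mm from the base axis. Payload 3.5 kg.
Tool frame: the origin (TCP) lies midway between the tips of the shut fingers; the grasp point (between the pads) lies 19 mm behind it (pinch_z is the z of the grasp point in the tool frame, in mm); z points along the fingers, y is the line along which they close (so a half turn about z gives the same grasp; the last joint's range is limited). The gripper opens to 85 mm and grips with 20 to 120 N. Pads are 22 mm wide; open, the fingers measure 114 mm over their backs; the gripper's body (76 mm by 85 mm) begins 54 mm behind the grasp point. The pads swing forward as they close: fully open they stand 13 mm farther back than shut.
Start: joints at [-1.337, 0.276, -0.026, 1.268, 0, 1.467], TCP at [206.531, -589.887, 231.313] pointing down, gripper open.
Joint ranges: [-3.12, 3.12], [-0.85, 1.88], [-1.08, 1.24], [-1.95, 2.15], [-1.57, 1.53], [-3.14, 3.14]. Speed limits (rad/s): [2.57, 2.57, 3.14, 3.14, 3.14, 3.14].

INTERFACE

Orientations are given as a unit quaternion [w, x, y, z].
In Python, from bench import * gives the robot as it stands.
- The arm moves only by the shell command python3 -m handwheel 'ROWS' [FORCE]. ROWS is JSON, one flat list of numbers, 5 for each row, row after row: the shift along the tool's x, y, z each as a share of 400 mm, from -1 to 1, then the turn about the tool's z as a share of pi rad, from -1 to 1, then the gripper's target within -1 to 1 (fully open at 1, half-way at 0, shut at -1). In form: [dx, dy, dz, yaw, fingers, dx, dy, dz, yaw, fingers, ...]. A call has 1 to 12 rows; each row shifts and turns the commanded pose from where the row before left it, along the tool's axes as they then stand; what a row does not reach is not made up. A row lasts 1/12 s, in which the tool goes at most 41.7 mm and 7.16 degrees, less where a joint would pass 70% of its speed; a pose out of reach is approached as far as the arm can. A call with a number of a shift or a turn outside -1 to 1 is refused whole. A call with a gripper value outside its range is refused whole. The fingers move at their own pace and stop on an object; FORCE is the grip in N (left out, the last holds). Time passes only in rows, so rows that do not move let the fingers close. It gives the time, the measured TCP pose, the force, the opening and the grip force at its end, in the units of the state.
- get_obs(): the state, without advancing time (a new reading comes with each control period).
- read_camera(name): name is "scene" or "top" or "wrist"; returns the picture (480x640x3 uint8, blue, green, red); there is no depth.
- camera_model(name): a dict with "K" (3x3 intrinsics, pixels), "distortion" ([k1, k2, p1, p2, k3] as OpenCV has them; the pictures are not rectified), "view" (4x4, takes a point from world to camera coordinates). Camera axes: x right, y up, looking along -z (the intrinsics and any distortion apply to the point x, -y, -z); pixel columns grow to the right and rows downward; lengths in mm; the calibration is good to about 2 mm. A picture is of the moment at which its call begins: read the wrist's pose just before it. camera_model takes no time and is no camera call; for the wrist camera it gives the pose at the moment of the call.
- close_job(): hands the job in; it is judged then, once.
Trained networks look in the newest picture that a camera, given by its name, has taken for a name from the list of things; names that differ only in an ending like _2 or _b are one class to them, and where a whole thing is asked for, a point or a joint stands for the part that bears it (a point fixed in the world has none). Each returns a list of dicts, best first, with "confidence" (0 to 1); they miss things now and then, are a little off and sometimes report something else, mostly with a low value. They report only what shows in the picture. A call takes as long as a camera call.
- search_frame(thing, camera): "extent" ([centre column, centre row, width, height] as shares, 0 to 1, of the picture: columns of its width, rows of its height, round what is visible of it).
- silhouettes(thing, camera): "pixels" (480x640 bool, what is visible of it) and "extent" ([centre column, centre row, width, height] as shares, 0 to 1, of the picture: columns of its width, rows of its height, round what is visible of it).
- place_of(thing, camera): "position" ([column, row] as shares, 0 to 1, of the picture: columns of its width, rows of its height: a listed point, or the origin of a listed thing).
The state is a dict: "time_s": time; "joint_positions": joint angles; "joint_vel": joint speeds; "joint_torque": joint torques, N m; "position": TCP position; "orientation": TCP orientation; "ft_force": force on the tool from outside, world axes, zero at the start; "moment": the same for the moment, N m; "finger_gap": finger opening in mm; "grip_force": force on a finger pad.
Only numpy, scipy, OpenCV 4.12 (cv2) and the standard library are available. Lean on these libraries where they do the work, as an engineer would, in place of code of your own. Each camera call takes 0.05 s, during which the arm holds its last target. There are 200 camera calls.

TASK

The heavy lid of the scanner is propped ajar by the orange wedge. Take the wedge by its thick end and work it straight back out in small, slow tugs, so that the lid sinks gradually along it instead of dropping and is never lifted; once the lid is shut, put the wedge in the white bowl and let go, leaving the bowl where it stands.

Things in the scene. Friction and masses are not known exactly. Their poses are not given: they have to be found in the camera images.
- scanner: Grey flatbed scanner, fixed, 215 deep (x) x 260 wide (y) x 34 mm high, with a black lid 157 mm deep, 17 mm thick, 0.8 kg. Origin: centre of the underside; +x to its back. Lid hinged along y at x +100, z 34 mm; its front edge is at x -57 mm, so the front 50 mm of the top is an open flat ledge, on which the wedge lies.
- scanner_lid (a joint): Angle of the scanner's lid, rad: 0 shut (underside 2 mm above the scanner's top), grows as the front edge rises. About 0.10 at the start, resting on the wedge. Its weight lets it sink as the wedge is drawn back, to about 0.015 on the wedge's tip; then it shuts.
- wedge: Orange hard wedge, 100 long (x) x 30 wide (y) mm, 70 g; thick end 34 mm high at x -50, top slopes evenly to 4 mm at the tip, x +50. Grip across the width. Origin: centre of its flat underside. Starts level on the scanner's ledge (34 mm above the desk), tip about 46 mm under the lid, thick end out, about 54 mm free. Pulling it along its own -x takes under 15 N. (A loose grey wedge is not wanted.)
- bowl: White round bowl, loose on the desk left of the scanner: 150 mm across, 67 mm high, floor 9 mm thick and about 60 mm across, walls flaring to about 135 mm inside the rim. The wedge fits in flat or aslant, its underside then 10 to 45 mm above the desk. Origin: centre of the underside.

How it is judged (in metres and radians):
On the way, in this order (a step that is already met when the one before it is completed fails the run):
1. the lid rests part way down (0.03 to 0.085 rad) on the partly drawn wedge for 0.3 s, sinking no faster than 0.5 rad/s (value of joint scanner_lid between 0.03 and 0.085 rad and velocity of joint scanner_lid above -0.5 rad/s), for 0.3 s.
2. the lid is shut (value of joint scanner_lid below 0.008 rad), for 0.2 s.
At the end, for the whole second after the job is handed in: The scanner lid is shut (under 0.015 rad); the orange wedge lies at rest in the white bowl, its origin within 50 mm of the bowl's axis and less than 60 mm above the bowl's underside; the bowl stands upright within 10 degrees (value of joint scanner_lid below 0.015 rad and horizontal distance between wedge and bowl below 0.05 m and z of wedge in the frame of bowl below 0.06 m and angle between bowl's own z axis and vertical below 0.17 rad and linear speed of wedge below 0.03 m/s); the robot touches nothing.
It fails at once if the lid is lifted (above 0.15 rad) (value of joint scanner_lid above 0.15 rad).
It fails at once if the bowl is shoved more than 50 mm from its place (distance of bowl from where it was at the start of the episode above 0.05 m).
It also fails if it takes over 45 s, if anything falls off the work surface, if the arm or the gripper's body presses on something with over 40 N, if the wrist force passes 120 N, or if a joint passes its speed limit or range.

## Working session

There is one attempt and no reset: what is moved stays moved. The work goes in short steps, Python scripts to look and compute and a shell command to move; the robot and the scene stay as the last step left them, time stands still between calls to the robot, and variables do not carry over. Pictures are saved under pics/ and viewed, at most 10 in all, crops included, and the job is handed in when it is done.

```bash
mkdir -p pics
cat > h.py <<'E'
from bench import *
import numpy as np, cv2
def ray(cam,u,v,m=None):
    m=m or camera_model(cam); K=np.array(m["K"],float); d=np.array(m["distortion"],float); V=np.array(m["view"],float)
    p=cv2.undistortPoints(np.array([[[u,v]]],float),K,d)[0,0]
    R=V[:3,:3]; o=-R.T@V[:3,3]; return o, R.T@np.array([p[0],-p[1],-1.])
def atz(cam,u,v,z,m=None):
    o,d=ray(cam,u,v,m); return o+d*(z-o[2])/d[2]
def proj(cam,P):
    m=camera_model(cam); V=np.array(m["view"],float)
    c=(V[:3,:3]@np.array(P,float).reshape(-1,3).T).T+V[:3,3]; c=c*[1,-1,-1]
    return cv2.projectPoints(c,np.zeros(3),np.zeros(3),np.array(m["K"],float),np.array(m["distortion"],float))[0][:,0]
E
python3 - <<'E'
from h import *
for c in ["scene","top"]:
    im=read_camera(c); cv2.imwrite(f"pics/{c}0.png",im)
    for t in ["wedge","bowl","scanner"]:
        for r in silhouettes(t,c)[:3]:
            e=np.array(r["extent"])*[640,480,640,480]; print(c,t,round(r["confidence"],2),e.round(1))
            if t=="wedge":
                print(cv2.boxPoints(cv2.minAreaRect(np.argwhere(r["pixels"])[:,::-1].astype(np.float32))).round(1).tolist(), im[r["pixels"]].mean(0))
        for r in place_of(t,c)[:2]: 
            p=np.array(r["position"])*[640,480]; print(" place",p.round(1),round(r["confidence"],2),atz(c,*p,{"wedge":34}.get(t,0)).round(1))
o=get_obs(); print(o["time_s"],o["position"],o["orientation"])
E
```

```text
scene wedge 0.74 [409.5 249.1  48.6  32.6]
[[381.3999938964844, 260.70001220703125], [385.0, 232.0], [433.1000061035156, 238.0], [429.5, 266.70001220703125]] [ 50.07743154  86.0368272  146.37016053]
 place [399.1 250.1] 0.73 [491.6 164.5  34. ]
scene bowl 0.73 [370.6 242.4 204.8 130.3]
scene bowl 0.68 [251.3 312.2 128.   95.7]
 place [254.4 342.6] 0.72 [523.2 426.    0. ]
scene scanner 0.8 [371.  243.1 204.4 133.1]
 place [375.5 251.4] 0.58 [547.4 144.2   0. ]
top wedge 0.74 [353.9 327.1  16.6  33.5]
[[344.0, 310.0], [364.0, 310.0], [364.0, 343.0], [344.0, 343.0]] [ 54.46625767 103.89570552 163.8404908 ]
 place [354.9 314.8] 0.98 [490.6 162.5  34. ]
top bowl 0.97 [196.9 284.9  94.1  95.2]
 place [202.8 286.4] 0.81 [532.6 416.9  -0. ]
top scanner 0.8 [370.3 276.7 169.  141.4]
 place [363.  276.4] 0.97 [556.7 146.7   0. ]
0.7 [ 206.54262052 -589.90839372  231.34665624] [4.30651193e-05 9.85854310e-01 1.67604528e-01 1.30145740e-06]
```

View pics/top0.png

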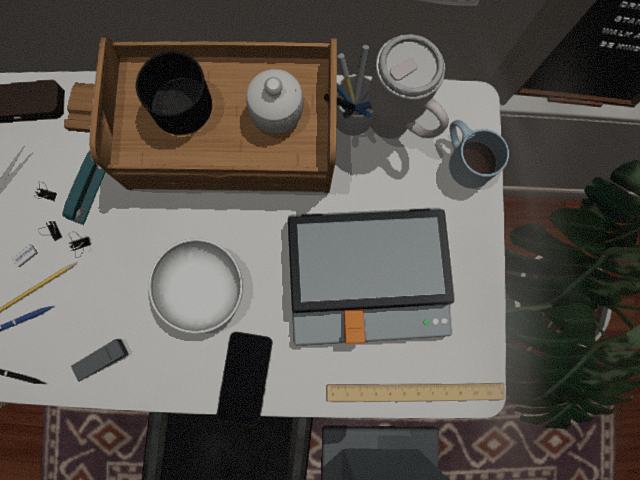

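View pics/scene0.png

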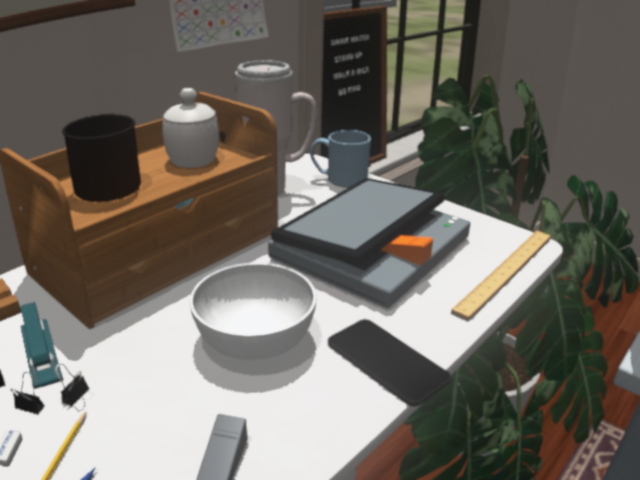

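The top view shows the orange wedge at about (344–365, 310–343), with its thick end facing the robot. The bowl is centred near (197, 285) and the scanner is yawed slightly. The grey loose wedge at (100, 358) is the one to leave alone.

Run:
```python
from h import *
im=read_camera("top")
r=silhouettes("wedge","top")[0]
hsv=cv2.cvtColor(im,cv2.COLOR_BGR2HSV); m=(hsv[...,0]<16)&(hsv[...,1]>150)&(hsv[...,2]>90); m[:300]=0;m[350:]=0;m[:,:335]=0;m[:,:][:,375:]=0
for n,k in (("net",r["pixels"]),("hsv",m)):
    ys=range(314,340,3)
    L=[[np.where(k[y])[0].min(),y] for y in ys if k[y].any()]; R=[[np.where(k[y])[0].max()+1,y] for y in ys if k[y].any()]
    print(n,L,R,np.where(k)[0].min(),np.where(k)[0].max())
print("scanner front z34",atz("top",294,346,34),atz("top",452,336,34))
print("lid front",atz("top",293,311,70),atz("top",452,301,70))
for p in [(345,343),(365,342)]: print(p,atz("top",*p,68).round(1),atz("top",*p,34).round(1))
for p in [(344,310),(364,309)]: print(p,atz("top",*p,51).round(1))
for c in [(196.9,284.9)]: print("bowl rim",atz("top",*c,67))
# scene bowl rim ellipse approx
print("scene rim",atz("scene",253.5,297,67))
c=cv2.resize(im[290:360,280:460],None,fx=4.4,fy=4.4,interpolation=cv2.INTER_CUBIC); cv2.imwrite("pics/crop1.png",c)
o=get_obs(); q=o["orientation"]; print(np.degrees(2*np.arctan2(q[2],q[1])),o["finger_gap"])
```

```text
net [[np.int64(344), 314], [np.int64(344), 317], [np.int64(344), 320], [np.int64(344), 323], [np.int64(344), 326], [np.int64(344), 329], [np.int64(345), 332], [np.int64(345), 335], [np.int64(345), 338]] [[np.int64(364), 314], [np.int64(364), 317], [np.int64(364), 320], [np.int64(364), 323], [np.int64(364), 326], [np.int64(364), 329], [np.int64(364), 332], [np.int64(365), 335], [np.int64(365), 338]] 309 343
hsv [[np.int64(344), 314], [np.int64(345), 317], [np.int64(345), 320], [np.int64(345), 323], [np.int64(345), 326], [np.int64(345), 329], [np.int64(345), 332], [np.int64(345), 335], [np.int64(346), 338]] [[np.int64(363), 314], [np.int64(363), 317], [np.int64(363), 320], [np.int64(364), 323], [np.int64(364), 326], [np.int64(364), 329], [np.int64(364), 332], [np.int64(364), 335], [np.int64(365), 338]] 310 343
scanner front z34 [438.1360487  259.92641446  34.        ] [458.80051898   2.11705358  34.        ]
lid front [493.32958722 262.51914806  70.        ] [514.25401955  11.1061931   70.        ]
(345, 343) [445.4 180.2  68. ] [444.8 177.7  34. ]
(365, 342) [447.6 148.9  68. ] [447.  145.3  34. ]
(344, 310) [497.4 181.5  51. ]
(364, 309) [499.7 149.5  51. ]
bowl rim [530.19795624 415.36096814  67.        ]
scene rim [524.50079614 422.78266496  67.        ]
19.29626844895666 85.85426505449445
```

View pics/crop1.png

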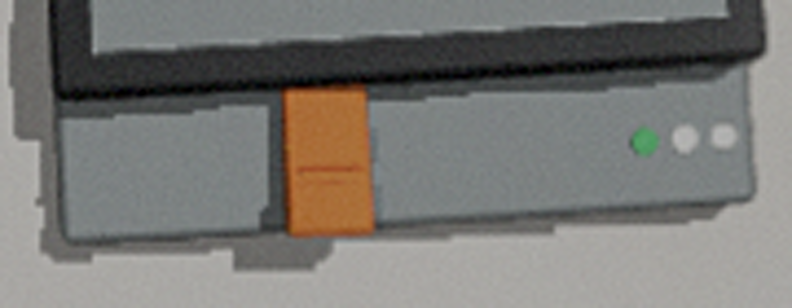

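The edges agree: scanner and wedge are yawed about +4.5°, and the middle of the wedge's thick end is near (446.5, 164.5). I'll turn the tool, then travel there.

```bash
python3 -m handwheel '[0,0,0,0.0395,0.3, 0,0,0,0.0395,0.3, 0,0,0,0.0032,0.3, 0.039,-0.0917,0,0,0.3, 0.039,-0.0917,0,0,0.3, 0.039,-0.0917,0,0,0.3, 0.039,-0.0917,0,0,0.3, 0.039,-0.0917,0,0,0.3, 0.039,-0.0917,0,0,0.3, 0.039,-0.0917,0,0,0.3, 0.039,-0.0917,0,0,0.3, 0.039,-0.0917,0,0,0.3]' 70
python3 -m handwheel '[0.039,-0.0917,0,0,0.3, 0.039,-0.0917,0,0,0.3, 0.039,-0.0917,0,0,0.3, 0.039,-0.0917,0,0,0.3, 0.039,-0.0917,0,0,0.3, 0.039,-0.0917,0,0,0.3, 0.039,-0.0917,0,0,0.3, 0.039,-0.0917,0,0,0.3, 0,0,0,0,0.3, 0,0,0,0,0.3]'
cat > go.py <<'E'
import sys
from h import *
o=get_obs(); q=o["orientation"]; a=2*np.arctan2(q[2],q[1]); d=np.array(eval(sys.argv[1]))-o["position"]
c,s=np.cos(a),np.sin(a); t=np.array([c*d[0]+s*d[1], s*d[0]-c*d[1], -d[2]])
print("yaw",np.degrees(a).round(2),"pos",np.round(o["position"],1),"q",np.round(q,3),"tool mm",t.round(1),"units",(t/400).round(4),"t",o["time_s"],"F",np.round(o["ft_force"],1))
E
python3 go.py '[460.5,165.5,130]'
```

```text
time_s: 1.8
position: [320.8, -248.0, 231.5]
orientation: [0.0, 0.999, 0.04, 0.0]
ft_force: [1.7, 0.1, -0.4]
finger_gap: 55.6
grip_force: 0.0
time_s: 2.63
position: [422.2, 54.6, 231.5]
orientation: [0.0, 0.999, 0.043, 0.0]
ft_force: [0.1, 0.6, -0.9]
finger_gap: 55.5
grip_force: 0.0
yaw 4.94 pos [422.2  54.6 231.5] q [0.    0.999 0.043 0.   ] tool mm [  47.7 -107.2  101.5] units [ 0.1192 -0.2681  0.2536] t 2.6333 F [ 0.1  0.6 -0.9]
```

```bash
python3 -m handwheel '[0.0298,-0.067,0.05,0.0,0.3, 0.0298,-0.067,0.05,0,0.3, 0.0298,-0.067,0.05,0,0.3, 0.0298,-0.067,0.05,0,0.3, 0,0,0,0,0.3, 0,0,0,0,0.3]'
python3 go.py '[460.5,165.5,38]'
python3 - <<'E'
from h import *
cv2.imwrite("pics/w1.png",read_camera("wrist"))
o=get_obs()
for z in (34,68):
  for x in (0,54): print(z,x,proj("wrist",[446.5+x*.997,164.5+x*.08,z]).round(0))
E
```

```text
time_s: 3.13
position: [462.8, 128.5, 150.8]
orientation: [-0.013, 0.998, 0.062, -0.003]
ft_force: [-0.1, 0.5, 0.9]
finger_gap: 55.3
grip_force: 0.0
yaw 7.05 pos [462.8 128.5 150.8] q [-0.013  0.998  0.062 -0.003] tool mm [  2.2 -37.  112.8] units [ 0.0056 -0.0925  0.282 ] t 3.1333 F [-0.1  0.5  0.9]
34 0 [[270. 256.]]
34 54 [[270. 181.]]
68 0 [[262. 273.]]
68 54 [[262. 189.]]
```

View pics/w1.png

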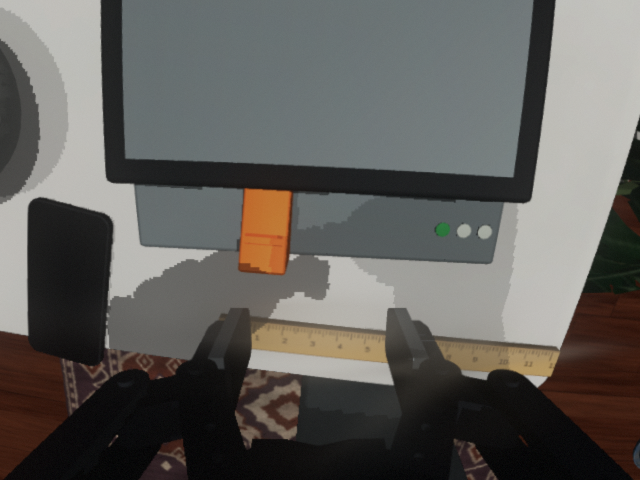

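The wrist view shows the wedge's thick end centred at about (264, 272), and the projected estimate was (262, 273), so the position holds. The pose stopped short of the command, so I'll check the joints next.

```bash
python3 -m handwheel '[0,0,0,0,0.3, 0,0,0,0,0.3]' >/dev/null
python3 - <<'E'
from h import *
o=get_obs();print(np.round(o["joint_positions"],3),np.round(o["joint_vel"],3),np.round(o["joint_torque"],1))
m=camera_model("wrist")
for L,R in [((239,272),(287,273)),]: print(atz("wrist",*L,68,m),atz("wrist",*R,68,m))
E
python3 go.py '[460.5,165.5,38]'
```

```text
[ 0.121  0.078 -0.439  1.052  0.026  3.14 ] [ 0.005 -0.     0.    -0.003 -0.     0.003] [  0.  -31.   26.9   0.    0.1  -0. ]
[446.21207406 180.24428202  68.        ] [449.70512369 149.44796129  68.        ]
yaw 7.0 pos [464.4 128.9 153.2] q [-0.013  0.998  0.061  0.   ] tool mm [  0.6 -36.8 115.2] units [ 0.0015 -0.092   0.2879] t 3.35 F [-0.4 -0.6 -0.3]
```

Joint 6 is at its limit, so I'll make the equivalent half turn the other way.

```bash
python3 -m handwheel '[0,0,-0.02,-0.0395,0.3, 0,0,0,-0.0395,0.3, 0,0,0,-0.0395,0.3, 0,0,0,-0.0395,0.3, 0,0,0,-0.0395,0.3, 0,0,0,-0.0395,0.3, 0,0,0,-0.0395,0.3, 0,0,0,-0.0395,0.3, 0,0,0,-0.0395,0.3, 0,0,0,-0.0395,0.3, 0,0,0,-0.0395,0.3, 0,0,0,-0.0395,0.3]'
python3 -m handwheel '[0,0,0,-0.0395,0.3, 0,0,0,-0.0395,0.3, 0,0,0,-0.0395,0.3, 0,0,0,-0.0395,0.3, 0,0,0,-0.0395,0.3, 0,0,0,-0.0395,0.3, 0,0,0,-0.0395,0.3, 0,0,0,-0.0395,0.3, 0,0,0,-0.0395,0.3, 0,0,0,-0.0395,0.3, 0,0,0,-0.0395,0.3, 0,0,0,-0.0395,0.3]'
python3 -m handwheel '[0,0,0,0,0.3, 0,0,0,0,0.3]' >/dev/null
python3 go.py '[460.5,165.5,100]'; python3 -c "
from bench import *;print(get_obs()['joint_positions'])"
```

```text
time_s: 4.35
position: [464.3, 129.1, 161.1]
orientation: [-0.009, 0.69, 0.724, 0.009]
ft_force: [-0.1, 0.6, 0.7]
finger_gap: 55.8
grip_force: 0.0
time_s: 5.35
position: [464.3, 129.1, 161.1]
orientation: [-0.001, 0.017, 1.0, 0.013]
ft_force: [-0.3, 0.5, 0.4]
finger_gap: 55.7
grip_force: 0.0
yaw 177.5 pos [464.2 129.2 160.8] q [-0.001  0.022  1.     0.013] tool mm [ 5.3 36.1 60.8] units [0.0132 0.0902 0.1519] t 5.5167 F [ 0.4  0.7 -0. ]
[ 0.12127221  0.07109935 -0.42921807  1.06910679  0.02613181  0.16488877]
```

```bash
cat > go.py <<'E'
import sys
from h import *
from scipy.spatial.transform import Rotation as Ro
o=get_obs(); q=o["orientation"]; R=Ro.from_quat([q[1],q[2],q[3],q[0]]).as_matrix()
t=R.T@(np.array(eval(sys.argv[1]))-o["position"])
print("x-axis yaw",np.degrees(np.arctan2(R[1,0],R[0,0])).round(2),"z",R[:,2].round(3),"pos",np.round(o["position"],1),"units",(t/400).round(4),"t",o["time_s"],"F",np.round(o["ft_force"],1),"gap",o["finger_gap"],o["grip_force"])
E
python3 -m handwheel '[0,0,0,-0.0389,0.3, 0,0,0,0,0.3, 0,0,0,0,0.3]'>/dev/null
python3 go.py '[460.5,165.5,90]'
```

```text
x-axis yaw -175.55 z [-0.003  0.026 -1.   ] pos [464.  129.5 160.2] units [0.0016 0.0859 0.1778] t 5.7667 F [-0.7 -0.3  1. ] gap 55.61297743797647 0.0
```

```bash
python3 -m handwheel '[0,0.0430,0.0889,0,0.3, 0.0016,0.0429,0.0889,0,0.3, 0,0,0,0,0.3, 0,0,0,0,0.3]'
python3 go.py '[461,165.8,39]'
```

```text
time_s: 6.1
position: [457.9, 165.5, 88.0]
orientation: [-0.004, -0.041, 0.999, 0.012]
ft_force: [0.2, 0.9, 0.7]
finger_gap: 55.5
grip_force: 0.0
x-axis yaw -175.34 z [-0.009  0.025 -1.   ] pos [457.9 165.5  88. ] units [-0.0087 -0.0029  0.1224] t 6.1 F [0.2 0.9 0.7] gap 55.467324745670815 0.0
```

```bash
python3 -m handwheel '[-0.0087,-0.0029,0.03,0,0.3, 0,0,0.03,0,0.3, 0,0,0.03,0,0.3, 0,0,0.03,0,0.3, 0,0,0,0,0.3, 0,0,0,0,0.3]'
python3 go.py '[461,165.8,39]'
python3 - <<'E'
from h import *
cv2.imwrite("pics/w2.png",read_camera("wrist"))
E
```

```text
time_s: 6.6
position: [464.7, 165.6, 42.9]
orientation: [-0.0, -0.04, 0.999, 0.013]
ft_force: [-0.2, 0.5, 0.3]
finger_gap: 55.5
grip_force: 0.0
x-axis yaw -175.38 z [-0.002  0.026 -1.   ] pos [464.7 165.6  42.9] units [0.0091 0.0009 0.0097] t 6.6 F [-0.2  0.5  0.3] gap 55.48493155083368 0.0
```

View pics/w2.png

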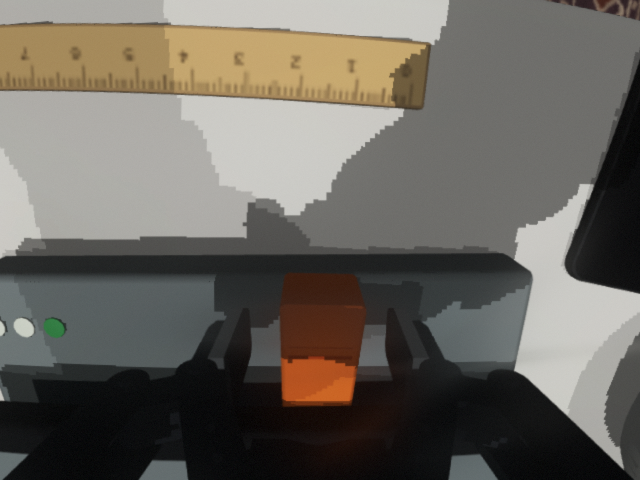

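The wedge sits at (282–363, 275–405), between the open fingers (pads near 235 and 400), with its thick end toward the robot. I'll go down the last few millimetres and close.

```bash
python3 -m handwheel '[0.005,0,0.008,0,0.3, 0,0,0,0,-0.1, 0,0,0,0,-0.2, 0,0,0,0,-0.3, 0,0,0,0,-0.6, 0,0,0,0,-0.6, 0,0,0,0,-0.6, 0,0,0,0,-0.6]' 70
python3 go.py '[0,0,0]'
```

```text
time_s: 7.32
position: [461.9, 165.9, 39.4]
orientation: [-0.001, -0.041, 0.999, 0.013]
ft_force: [-1.9, 0.1, 6.0]
finger_gap: 29.2
grip_force: 68.2
x-axis yaw -175.31 z [-0.003  0.026 -1.   ] pos [461.9 165.9  39.4] units [ 1.1847 -0.3214  0.091 ] t 7.3167 F [-1.9  0.1  6. ] gap 29.16322589296226 68.2104969152715
```

```bash
python3 -m handwheel '[0.005,0,0,0,-0.6, 0.005,0,0,0,-0.6, 0.005,0,0,0,-0.6, 0.005,0,0,0,-0.6, 0.005,0,0,0,-0.6, 0.005,0,0,0,-0.6, 0,0,0,0,-0.6]'
python3 -m handwheel '[0.005,0,0,0,-0.6, 0.005,0,0,0,-0.6, 0.005,0,0,0,-0.6, 0.005,0,0,0,-0.6, 0.005,0,0,0,-0.6, 0.005,0,0,0,-0.6, 0,0,0,0,-0.6, 0,0,0,0,-0.6, 0,0,0,0,-0.6, 0,0,0,0,-0.6, 0,0,0,0,-0.6, 0,0,0,0,-0.6]'
python3 go.py '[0,0,0]';  python3 - <<'E'
from h import *
a=cv2.imread("pics/scene0.png")[160:320,250:490]; b=read_camera("scene")[160:320,250:490]
cv2.imwrite("pics/s1.png",cv2.resize(np.hstack([a,b]),(800,267),interpolation=cv2.INTER_CUBIC))
E
```

```text
time_s: 7.9
position: [451.1, 165.3, 39.4]
orientation: [0.0, -0.041, 0.999, 0.013]
ft_force: [5.1, 0.6, 5.3]
finger_gap: 29.1
grip_force: 68.8
time_s: 8.9
position: [439.1, 164.3, 39.3]
orientation: [0.0, -0.041, 0.999, 0.013]
ft_force: [3.3, 1.2, 5.2]
finger_gap: 28.6
grip_force: 68.8
x-axis yaw -175.27 z [-0.001  0.027 -1.   ] pos [439.1 164.3  39.3] units [ 1.128  -0.3212  0.0882] t 8.9 F [3.3 1.2 5.2] gap 28.572492069017905 68.80470618372783
```

View pics/s1.png

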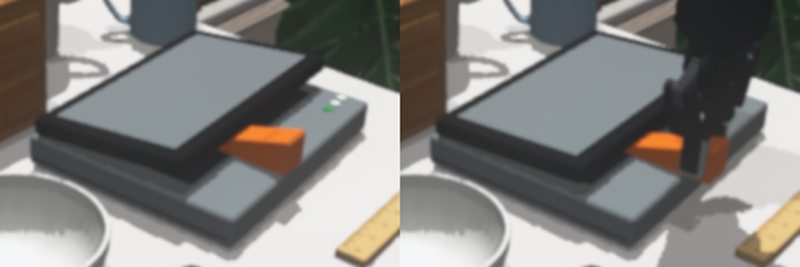

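The picture (before on the left, now on the right) shows the wedge drawn partly out with the grip holding, at right-panel (630–730, 130–180). The lid's front corner has come down from about (178, 150) to about (578, 158), so it is resting part way. I'll keep tugging.

```bash
python3 -m handwheel '[0.005,0,0,0,-0.6, 0.005,0,0,0,-0.6, 0.005,0,0,0,-0.6, 0.005,0,0,0,-0.6, 0.005,0,0,0,-0.6, 0,0,0,0,-0.6, 0.005,0,0,0,-0.6, 0.005,0,0,0,-0.6, 0.005,0,0,0,-0.6, 0.005,0,0,0,-0.6, 0.005,0,0,0,-0.6, 0,0,0,0,-0.6]'
python3 -m handwheel '[0.005,0,0,0,-0.6, 0.005,0,0,0,-0.6, 0.005,0,0,0,-0.6, 0.005,0,0,0,-0.6, 0.005,0,0,0,-0.6, 0.005,0,0,0,-0.6, 0.005,0,0,0,-0.6, 0.005,0,0,0,-0.6, 0.005,0,0,0,-0.6, 0,0,0,0,-0.6, 0,0,0,0,-0.6, 0,0,0,0,-0.6]'
python3 go.py '[0,0,0]'
```

```text
time_s: 9.95
position: [418.9, 162.5, 39.2]
orientation: [0.0, -0.041, 0.999, 0.013]
ft_force: [4.5, 0.1, 5.2]
finger_gap: 28.8
grip_force: 68.9
time_s: 10.95
position: [399.5, 160.8, 38.7]
orientation: [-0.001, -0.041, 0.999, 0.013]
ft_force: [2.8, -0.5, 7.0]
finger_gap: 28.7
grip_force: 69.0
x-axis yaw -175.28 z [-0.004  0.026 -1.   ] pos [399.5 160.8  38.7] units [ 1.0282 -0.3209  0.0902] t 10.95 F [ 2.8 -0.5  7. ] gap 28.661076567166642 68.98971350106876
```

```bash
python3 -m handwheel '[0.015,0,0,0,-0.6, 0.015,0,0,0,-0.6, 0,0,-0.03,0,-0.6, 0,0,-0.05,0,-0.6, 0,0,-0.05,0,-0.6, 0,0,-0.05,0,-0.6, 0,0,-0.05,0,-0.6, 0,0,0,0,-0.6, 0,0,0,0,-0.6]'
python3 go.py '[499,413.5,130]';  python3 - <<'E'
from h import *
b=read_camera("scene")
r=silhouettes("bowl","top"); t=read_camera("top"); 
r=[x for x in silhouettes("bowl","top") if x["confidence"]>.5][0]["extent"]; print(r, atz("top",r[0]*640,r[1]*480,67))
cv2.imwrite("pics/s2.png",np.hstack([b[140:440,180:580],cv2.resize(t[150:450,140:540],(400,300))]))
E
```

```text
time_s: 11.7
position: [385.6, 157.2, 129.5]
orientation: [-0.003, -0.041, 0.999, 0.013]
ft_force: [-0.6, -0.6, -1.3]
finger_gap: 29.0
grip_force: 68.5
x-axis yaw -175.27 z [-0.007  0.026 -1.   ] pos [385.6 157.2 129.5] units [-0.3354  0.6152  0.0131] t 11.7 F [-0.6 -0.6 -1.3] gap 29.037981252281735 68.5478654934559
[0.3045, 0.5928, 0.145, 0.196] [530.66523599 418.60063318  67.        ]
```

View pics/s2.png

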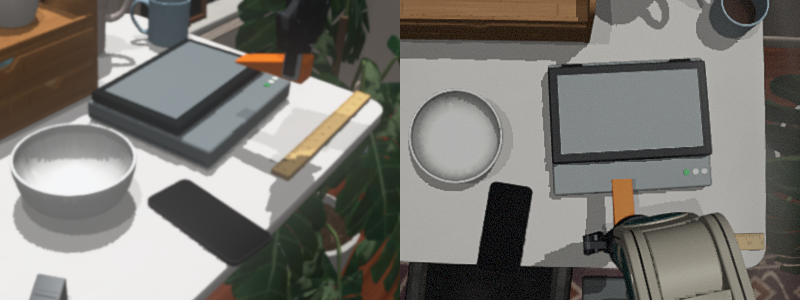

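The left panel shows the lid shut and the wedge level in the gripper near (275, 65). The right panel shows the bowl still in place, with its rim centred near (455, 135). Next I'll carry the wedge to the bowl.

```bash
python3 -m handwheel '[-0.042,0.077,0.001,0,-0.6, -0.042,0.077,0.001,0,-0.6, -0.042,0.077,0.001,0,-0.6, -0.042,0.077,0.001,0,-0.6, -0.042,0.077,0.001,0,-0.6, -0.042,0.077,0.001,0,-0.6, -0.042,0.077,0.001,0,-0.6, -0.042,0.077,0.001,0,-0.6, 0,0,0,0,-0.6, 0,0,0,0,-0.6, 0,0,0,0,-0.6]'
python3 go.py '[499,414.5,60]'
```

```text
time_s: 12.82
position: [500.3, 413.1, 131.6]
orientation: [-0.003, -0.041, 0.999, 0.012]
ft_force: [-1.0, -0.2, -0.9]
finger_gap: 28.9
grip_force: 68.9
x-axis yaw -175.26 z [-0.007  0.023 -1.   ] pos [500.3 413.1 131.6] units [ 0.0021 -0.0005  0.1791] t 12.8167 F [-1.  -0.2 -0.9] gap 28.91105930910222 68.88078829098959
```

```bash
python3 -m handwheel '[0,0,0.04,0,-0.6, 0,0,0.04,0,-0.6, 0,0,0.04,0,-0.6, 0,0,0.025,0,-0.6, 0,0,0.02,0,-0.6, 0,0,0.01,0,-0.6, 0,0,0.008,0,-0.6, 0,0,0,0,-0.6, 0,0,0,0,-0.6]'
python3 go.py '[499,414.5,54]'
```

```text
time_s: 13.57
position: [501.9, 416.2, 61.0]
orientation: [-0.001, -0.041, 0.999, 0.013]
ft_force: [-0.3, -0.5, -1.3]
finger_gap: 29.0
grip_force: 68.9
x-axis yaw -175.28 z [-0.003  0.027 -1.   ] pos [501.9 416.2  61. ] units [ 0.0077 -0.004   0.0175] t 13.5667 F [-0.3 -0.5 -1.3] gap 29.01110795710364 68.90774612431414
```

```bash
python3 -m handwheel '[0.004,0,0.006,0,-0.6, 0.003,0,0.006,0,-0.6, 0,0,0,0,-0.6]'
python3 -m handwheel '[0,0,0,0,-0.2, 0,0,0,0,-0.1, 0,0,0,0,0.0, 0,0,0,0,0.0, 0,0,0,0,0.0, 0,0,-0.03,0,0.0, 0,0,-0.05,0,0.0, 0,0,-0.08,0,0.0, 0,0,-0.08,0,0.0, 0,0,-0.08,0,0.0, 0,0,0,0,0.0]'
python3 -m handwheel '[0.09,0,-0.02,0,0, 0.09,0,-0.02,0,0, 0.09,0,-0.02,0,0, 0.09,0,0,0,0, 0,0,0,0,0]'
python3 - <<'E'
from h import *
b=read_camera("scene"); t=read_camera("top")
r=[x for x in silhouettes("bowl","top") if x["confidence"]>.5][0]["extent"]; print(r, atz("top",r[0]*640,r[1]*480,67))
for x in place_of("wedge","top")[:2]: p=np.array(x["position"])*[640,480]; print(x["confidence"],p,atz("top",*p,40))
cv2.imwrite("pics/s3.png",np.hstack([b[140:440,180:580],t[150:450,140:540]]))
E
```

```text
time_s: 13.82
position: [498.3, 415.8, 55.4]
orientation: [-0.001, -0.041, 0.999, 0.013]
ft_force: [0.4, 0.2, -1.8]
finger_gap: 28.9
grip_force: 68.9
time_s: 14.73
position: [503.5, 415.2, 193.0]
orientation: [0.005, -0.041, 0.999, 0.017]
ft_force: [-0.1, 0.1, 1.2]
finger_gap: 42.6
grip_force: 0.0
time_s: 15.15
position: [349.5, 398.4, 208.5]
orientation: [-0.003, -0.043, 0.999, 0.012]
ft_force: [-1.0, -0.5, -1.0]
finger_gap: 43.0
grip_force: 0.0
[0.5762, 0.5796, 0.2606, 0.2913] [547.89433425 144.22227073  67.        ]
0.57 [200.576 286.512] [529.63464492 413.94779349  40.        ]
```

View pics/s3.png

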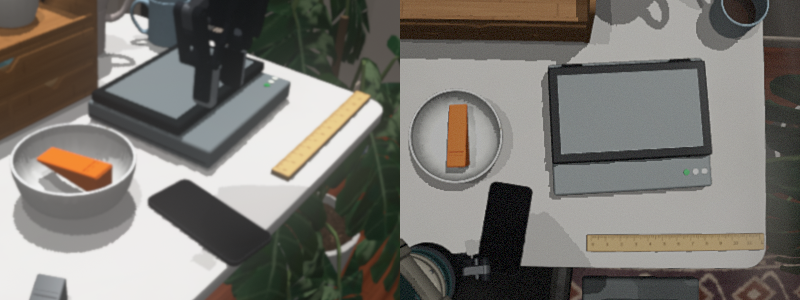

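The picture shows the wedge resting in the bowl at about (457, 135) in the right panel, about 5 mm from the bowl's axis. The bowl hasn't moved, the lid is shut and the arm is clear.

```bash
python3 -m handwheel '[0,0,0,0,0, 0,0,0,0,0, 0,0,0,0,0, 0,0,0,0,0]'; python3 -c "
from bench import *
print(close_job())"
```

```text
time_s: 15.68
position: [356.5, 400.1, 207.5]
orientation: [-0.001, -0.041, 0.999, 0.013]
ft_force: [1.0, -0.2, -0.3]
finger_gap: 43.0
grip_force: 0.0
the job is handed in; nothing more can be done
None
```

The job is handed in: the last pictures show the lid shut and the orange wedge lying in the white bowl, which stands where it was, with the arm clear at about 16 s; the hand-in returned no verdict.

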